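# Rock a scanner battery into its floating charger tray

## Task

On the shoe shop's counter, put the blue battery block of the stock scanner on charge: hook its orange tongue under the orange lip of the charger's black tray with the tail still raised, then rock the tail down until the battery lies flat and fully home on the tray's floor, and let go. Do it gently, feeling for the tray rather than forcing the battery against the charger, and leave the label roll, bottle and scanner alone.

Things in the scene. Friction and masses are not known exactly. Their poses are not given: they have to be found in the camera images.
- battery_center (a point): Centre of the loose blue battery block, 80 x 40 x 40 mm, about 0.2 kg, standing on its 80 x 40 mm underside (20 mm below this point). x runs from nose to tail (80 mm), y across (40 mm, the width to grip), z up. An orange tongue sticks out of the nose face (-x side); an orange stripe on top marks the nose end. Seated, its upper 28 mm stand free above the tray's walls.
- tongue_tip (a point): Middle of the lower edge of the battery tongue's end: 47 mm towards the nose (-x) and 20 mm below battery_center. The tongue is 7 mm long, 28 mm wide, 5.5 mm thick, level with the battery's underside.
- charger: White charging base, 170 x 100 mm, fixed; origin under its centre, x along it, y across, z up. Deck 10 mm high; rails 16 mm high along the long sides beyond y = +-40 mm; ridge 32 mm high from x = 67 to 85 mm. A black tray on the deck stands anywhere up to 8 mm along x and 7 mm along y off its central place, not turned; this offset is not reported: see or feel it. It stays put (60 N drag).
- tray_nominal (a point): Centre of the tray's floor (14 mm above the counter) if the tray were central; charger's axes, does not follow the tray's offset. From the tray's true centre: side walls 12 mm above the floor, inner faces at y = +-21 mm, 5 mm thick; tail wall 12 mm high, 5 mm thick, inner face at x = +41 mm.
- lip_nominal (a point): Middle of the orange lip's edge, at its top, if the tray were central: 41 mm towards -x from tray_nominal, 12 mm above the floor. The lip is 4 mm thick (underside 8 mm above the floor) over a slot that runs 9 mm on to -x. From lip edge to tail wall is 82 mm, so the battery with tongue (87 mm) goes in only tilted, tongue first; at 16 degrees the tail passes above the tail wall.
- seat (a point): Where battery_center lies with the battery fully seated, if the tray were central: 20 mm above tray_nominal, charger's axes; the seated battery's x and y point the same way (tongue to -x).
- label_roll: Roll of blank paper labels standing on end, 68 mm diameter, 50 mm high; origin under its centre. Leave alone.
- care_bottle: Grey bottle with black cap and green band, 44 mm diameter, 120 mm high; origin under its centre. Leave alone.
- scanner: Black handheld stock scanner lying flat, 150 x 62 x 22 mm, long along its x; origin under its centre. Leave alone.
Mind the look-alikes: they are no part of the job. There is more than one size of the charger; the job needs the smaller.

How it is judged (in metres and radians):
On the way:
1. the tongue is down inside the tray at the lip end while the tail is still raised (battery tilted over 0.08 rad) (z of tongue_tip in the frame of charger below 0.02 m and x of tongue_tip in the frame of charger below -0.034 m and horizontal distance between battery_center and seat below 0.02 m and angle between battery_center's own z axis and vertical above 0.08 rad).
At the end, for the whole second after the job is handed in: The battery lies in the tray with its tongue under the lip, flat within 0.03 rad, its centre no more than 2 mm above the seated height and within 13.5 mm of the seat point seen from above (the tray may stand off-centre), in line with the charger within 0.08 rad, at rest (horizontal distance between battery_center and seat below 0.0135 m and z of battery_center in the frame of seat below 0.002 m and x of tongue_tip in the frame of charger below -0.034 m and angle between battery_center's own z axis and vertical below 0.03 rad and angle between the x axis of battery_center and the x axis of charger, either way round below 0.08 rad and linear speed of battery below 0.01 m/s); the robot touches nothing.
It fails at once if the battery is pressed against the charger or its tray with more than 30 N (contact force between battery and charger above 30 N).
It fails at once if the robot itself presses on the charger with more than 40 N (contact force between any of the arm, the fingers and charger above 40 N).
It fails at once if the label roll, bottle or scanner is pushed more than 30 mm or the bottle tipped (distance of any of label_roll, care_bottle, scanner from where it was at the start of the episode above 0.03 m or angle between care_bottle's own z axis and vertical above 0.5 rad).
It also fails if it takes over 64 s, if anything falls off the work surface, if the arm or the gripper's body presses on something with over 40 N, if the wrist force passes 120 N, or if a joint passes its speed limit or range.

## Robot

A 6-joint arm with a two-finger parallel gripper is mounted at the origin on the work surface. World frame = base frame: x ahead of the robot, y to its left, z up, the work surface at z = 0. Lengths are in mm, angles in rad, forces in N, time in s.
With the tool pointing down it reaches from about 275 to 825 mm from the base axis. Payload 5.2 kg.
Tool frame: the origin (TCP) lies at the very end of the fingers, on their centre line; the grasp point (between the pads) lies 19 mm behind it; z points along the fingers, y is the direction in which the jaws open and shut (so a half turn about z gives the same grasp; the last joint's range is limited). The gripper opens to 93 mm and grips with 3 to 60 N. Pads are 15 mm wide; open, the fingers measure 128 mm over their backs; the gripper's body (75 mm by 188 mm) begins 65 mm behind the grasp point.
Start: joints at [0.954, 0.259, 1.535, -0, 1.348, -0.203], TCP at [221.13, 503.594, 191.653] pointing down, gripper open.
Joint ranges: [-3.14, 3.14], [-0.91, 2.08], [0.19, 2.58], [-1.22, 4.36], [0.22, 2.71], [-3.12, 3.12]. Speed limits (rad/s): [2.57, 2.57, 3.14, 3.14, 3.14, 3.14].

## Interface

Orientations are given as a rotation vector (axis times angle).
In Python, from plant import state, snapshot, order gives the robot as it stands.
- The arm moves only by the tool step_arm, never from a script. Its argument "steps" is a list of rows, each a list of 5 numbers: the opening in per cent of the stroke, from 0 (shut) to 100 (fully open), then the shift along the tool's x, y, z in m, then the turn about the tool's z in rad. In form: [[claw, tx, ty, tz, roll], ...]. A call has exactly 10 rows; each row is the pose to reach, as a shift and turn from the pose measured when the call began, along the tool's axes at that moment; what a row does not reach only later rows make up. A row lasts 1/10 s, in which the tool goes at most 50 mm and 8.59 degrees, less where a joint would pass 70% of its speed; a pose out of reach is approached as far as the arm can. A call with a gripper value outside its range is refused whole. The fingers move at their own pace and stop on an object; the grip force is fixed at half the most. Time passes only in rows, so rows that repeat a pose let the fingers close, or fill a call up. It gives the time, the measured TCP pose, the force and the opening at its end, in the units of the state.
- state(): the state, without advancing time (a new reading comes with each control period).
- snapshot(name): name is "scene" or "top" or "wrist"; returns a dict with "img" (400x640x3 uint8, red, green, blue), "range_z" (400x640 float32, mm along the optical axis (not along the pixel's ray), 0 where there is no reading), "fx", "fy", "cx", "cy" (pixels), "world_to_cam" (4x4, takes a point from world to camera coordinates); the wrist camera has in their place "hand_eye" (4x4, takes a point from camera to tool coordinates, whose origin is the TCP and whose axes are the flange's). Camera axes: x right, y down, z forward; pixel columns grow to the right and rows downward; lengths in mm; the calibration is good to about 2 mm. A picture is of the moment at which its call begins: read the wrist's pose just before it.
- order.job_done(): hands the job in, once; it reports no verdict.
The state is a dict: "time_s": time; "qpos": joint angles; "qvel": joint speeds; "effort": joint torques, N m; "ee_pos": TCP position; "tool_rot": TCP orientation; "contact_force": force on the tool from outside, world axes, zero at the start; "wrist_torque": the same for the moment, N m; "finger_gap": finger opening in mm.
Only numpy, scipy, OpenCV 4.12 (cv2) and the standard library are available. Lean on these libraries where they do the work, as an engineer would, in place of code of your own. Each camera call takes 0.05 s, during which the arm holds its last target.

## Working session

There is one attempt and no reset: what is moved stays moved. The work goes in short steps, Python scripts to look and compute and a tool call to move; the robot and the scene stay as the last step left them, time stands still between calls to the robot, and variables do not carry over. Pictures are saved under pics/ and viewed, and the job is handed in when it is done.

Besides the shell and the picture viewer there is one more tool, called after "Call:" as name(argument=value, ...), one argument or row to a line, values as JSON. step_arm: Moves the arm, as the interface text tells. Its arguments: {"type":"object","properties":{"steps":{"type":"array"}},"required":["steps"]}

```bash
mkdir -p pics; ls; cat > h.py <<'E'
import numpy as np, cv2
from scipy.spatial.transform import Rotation as R
from plant import state, snapshot, order
def save(s,n,box=None,scale=1):
    im=s["img"][:,:,::-1]
    if box: im=im[box[1]:box[3],box[0]:box[2]]
    im=cv2.resize(im,None,fx=scale,fy=scale,interpolation=cv2.INTER_CUBIC) if scale!=1 else im
    cv2.imwrite("pics/"+n,im)
def T_of(s):
    if "world_to_cam" in s: return np.linalg.inv(np.array(s["world_to_cam"]))
    T=np.eye(4);T[:3,:3]=R.from_rotvec(s["st"]["tool_rot"]).as_matrix();T[:3,3]=s["st"]["ee_pos"]
    return T@np.array(s["hand_eye"])
def snap(n):
    st=state(); s=dict(snapshot(n)); s["st"]=st; return s
def pt(s,u,v,z=None):
    T=T_of(s); d=np.array([(u-s["cx"])/s["fx"],(v-s["cy"])/s["fy"],1])
    if z is None:
        p=d*s["range_z"][int(v),int(u)]; return T[:3,:3]@p+T[:3,3]
    r=T[:3,:3]@d; return T[:3,3]+r*(z-T[2,3])/r[2]
E
python3 - <<'E'
from h import *
import pickle
for n in ["scene","top","wrist"]:
    s=snap(n); save(s,n+"0.png"); pickle.dump(s,open(n+"0.pkl","wb"))
    print(n,s["fx"],s["cx"],s["cy"],T_of(s).round(2).tolist())
print(state())
E
```

```text
pics
scene 364.9026033980651 319.0402034284044 205.43752695339086 [[0.43, 0.74, -0.51, 857.42], [0.9, -0.34, 0.26, -172.28], [0.02, -0.58, -0.82, 619.61], [0.0, 0.0, 0.0, 1.0]]
top 508.404057068151 319.06328639538464 197.27591526954438 [[-0.0, -0.98, 0.18, 365.45], [-1.0, 0.0, -0.0, -3.16], [0.0, -0.18, -0.98, 1012.01], [0.0, 0.0, 0.0, 1.0]]
wrist 316.73580923460173 320.493173689077 198.3686245739183 [[0.4, 0.88, 0.26, 144.8], [0.92, -0.38, -0.12, 535.81], [-0.0, 0.29, -0.96, 384.25], [0.0, 0.0, 0.0, 1.0]]
{'time_s': 0.15, 'qpos': array([ 9.54180599e-01,  2.59208286e-01,  1.53580718e+00,  2.72028039e-05,
        1.34801790e+00, -2.02799807e-01]), 'qvel': array([-7.83595027e-05, -9.73152082e-04, -3.63379635e-03,  5.59064939e-04,
       -1.33704601e-03, -1.18819713e-03]), 'effort': array([ 1.79246814e-03, -4.37645674e+01, -2.84233761e+01,  7.18095386e-02,
        3.80236970e-02, -1.13001704e-04]), 'ee_pos': array([220.86070078, 503.21429722, 191.00096118]), 'tool_rot': array([-6.45278684e-01, -3.07399694e+00,  2.05878148e-03]), 'contact_force': array([0.76649661, 0.16105845, 0.18632774]), 'wrist_torque': array([0.03538317, 0.01509012, 0.02138726]), 'finger_gap': 92.82530025199117}
```

View pics/scene0.png

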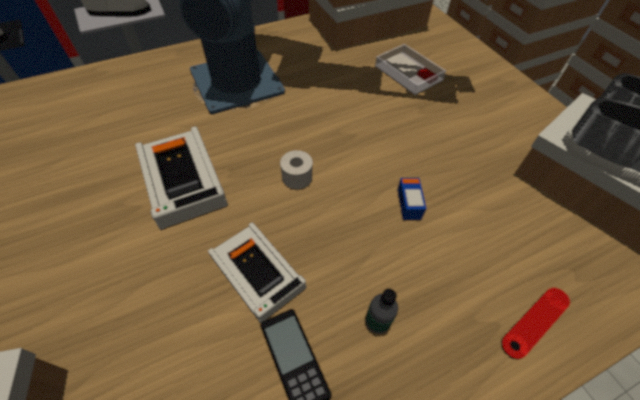

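View pics/top0.png

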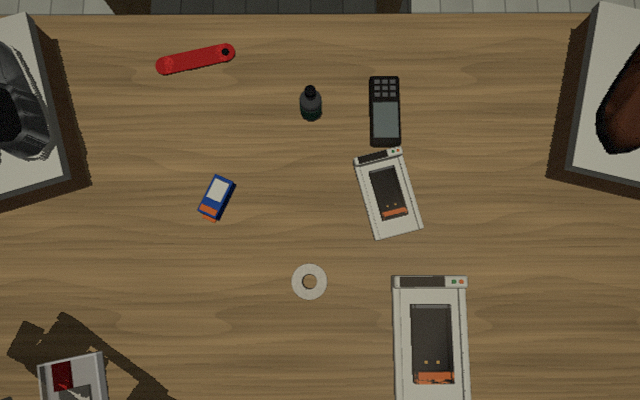

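View pics/wrist0.png

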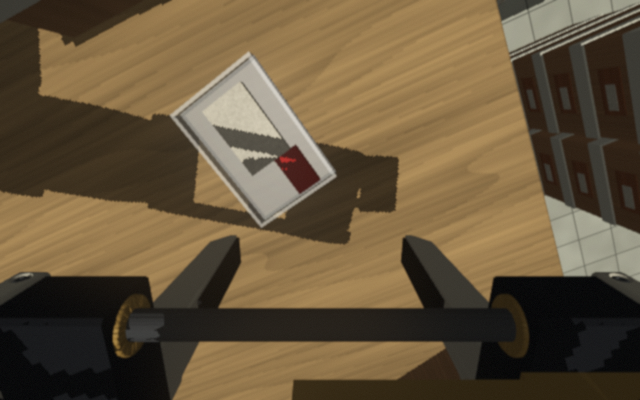

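```bash
python3 - <<'E'
from h import *
import pickle
s=pickle.load(open("top0.pkl","rb"))
save(s,"t_bat.png",(180,160,255,235),8)
save(s,"t_chg.png",(340,135,440,250),5)
E
```

```text
(no output)
```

View pics/t_bat.png

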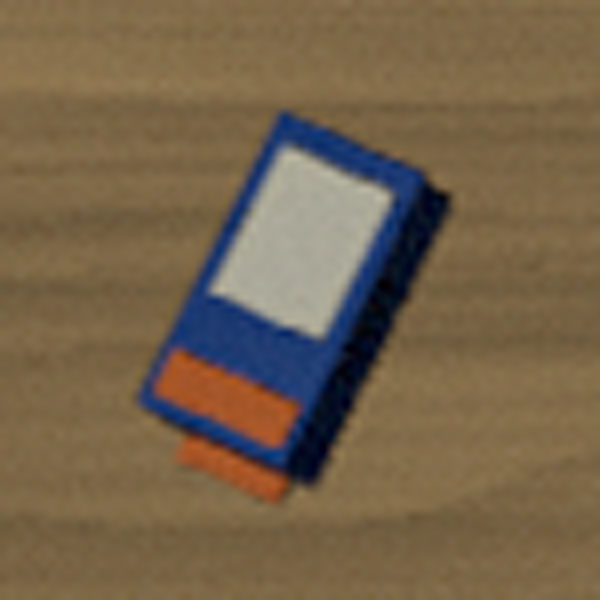

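View pics/t_chg.png

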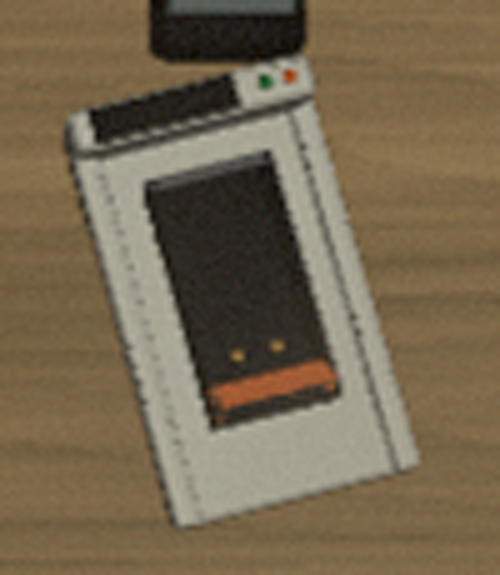

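```bash
python3 - <<'E'
from h import *
import pickle
s=pickle.load(open("top0.pkl","rb"))
f=lambda L,o,k,z:np.array([pt(s,o[0]+(u+.5)/k-.5,o[1]+(v+.5)/k-.5,z) for u,v in L])
B=f([(283,112),(425,175),(292,463),(140,400)],(180,160),8,40)
print("bat",B.round(1).tolist(),B.mean(0).round(1),[np.linalg.norm(B[i]-B[i-1]).round(1) for i in range(4)])
d=B[:2].sum(0)-B[2:].sum(0);print("ang tail",np.degrees(np.arctan2(d[1],d[0])))
C=f([(177,527),(417,466)],(340,135),5,16); print("chg nose corners",C.round(1).tolist(),np.linalg.norm(C[0]-C[1]))
E_=f([(70,130),(313,65)],(340,135),5,32);print("ridge outer",E_.round(1).tolist(),np.linalg.norm(E_[0]-E_[1]))
T=f([(145,183),(270,152),(340,398),(212,430)],(340,135),5,26);print("tray",T.round(1).tolist(),T.mean(0),[np.linalg.norm(T[i]-T[i-1]).round(1) for i in range(4)])
# depth-based
for (u,v) in [(217,190),(210,212),(388,190),(365,215),(412,205),(377,158)]: print((u,v),pt(s,u,v).round(1))
cc=(C.mean(0)+E_.mean(0))/2;d=E_.mean(0)-C.mean(0);print("chg centre",cc,"len",np.linalg.norm(d[:2]),"ang",np.degrees(np.arctan2(d[1],d[0])))
for Z in (C,E_,T[:2],T[2:]):
  w=Z[1]-Z[0];print(np.degrees(np.arctan2(w[1],w[0]))+90)
E
```

```text
bat [[586.5, 198.2, 40.0], [570.6, 163.1, 40.0], [499.9, 193.4, 40.0], [515.4, 230.5, 40.0]] [543.1 196.3  40. ] [np.float64(78.1), np.float64(38.6), np.float64(77.0), np.float64(40.3)]
ang tail -23.80783767984572
chg nose corners [[457.1, -114.7, 16.0], [480.7, -209.8, 16.0]] 98.01019351163323
ridge outer [[613.5, -74.3, 32.0], [639.7, -171.6, 32.0]] 100.78985653788243
tray [[593.2, -104.2, 26.0], [605.6, -154.3, 26.0], [506.5, -178.7, 26.0], [494.1, -128.2, 26.0]] [ 549.83841174 -141.33283584   26.        ] [np.float64(101.9), np.float64(51.6), np.float64(102.1), np.float64(52.0)]
(217, 190) [553.4 192.8  41.8]
(210, 212) [510.6 205.4  39.9]
(388, 190) [ 557.  -143.2   15.3]
(365, 215) [ 5.09e+02 -9.77e+01 -3.00e-01]
(412, 205) [ 526.6 -190.2   14.4]
(377, 158) [ 618.3 -120.7   33.2]
chg centre [ 547.75842066 -142.60665752   24.        ] len 162.4766692938195 ang 14.01744815740384
13.933741769584955
15.083048956041992
13.944921037295245
193.7957495207978
```

```bash
cat >> h.py <<'E'
def go(x,y,z,ang=None):
    "shift in tool axes (m), roll (rad) so that TCP at xyz and tool x heads ang deg (world)"
    st=state();M=R.from_rotvec(st["tool_rot"]).as_matrix()
    d=M.T@(np.array([x,y,z])-st["ee_pos"])/1000
    a=np.degrees(np.arctan2(M[1,0],M[0,0])); r=0
    if ang is not None: r=-np.radians((ang-a+180)%360-180)
    print("shift",d.round(4),"roll",round(r,4),"| now ang",round(a,2),"pos",st["ee_pos"].round(1),"tilt",np.degrees(np.arccos(-M[2,2])).round(2),"t",st["time_s"],"gap",round(st["finger_gap"],1),"F",st["contact_force"].round(1))
E
python3 -c "
from h import *
go(566,186,150,156.2)"
```

```text
shift [-0.4436 -0.1516  0.0411] roll 0.0016 | now ang 156.29 pos [220.9 503.2 191. ] tilt 0.08 t 0.15 gap 92.8 F [0.8 0.2 0.2]
```

Call:
step_arm(
  steps=[
    [100,-0.045,-0.015,0.004,0],
    [100,-0.09,-0.03,0.008,0],
    [100,-0.135,-0.046,0.012,0],
    [100,-0.18,-0.061,0.016,0],
    [100,-0.225,-0.077,0.02,0],
    [100,-0.27,-0.092,0.025,0],
    [100,-0.315,-0.108,0.029,0],
    [100,-0.36,-0.123,0.033,0],
    [100,-0.405,-0.138,0.037,0],
    [100,-0.444,-0.152,0.041,0],
  ],
)

```text
time_s: 1.15
ee_pos: [567.7, 183.5, 149.6]
tool_rot: [-0.646, -3.074, 0.002]
contact_force: [-0.5, 1.2, 0.1]
finger_gap: 92.9
```

```bash
python3 - <<'E'
from h import *
import pickle
s=snap("wrist"); save(s,"w1.png"); pickle.dump(s,open("w1.pkl","wb"))
go(566,186,150,156.2)
E
```

```text
shift [ 0.0085  0.0042 -0.0014] roll -0.0023 | now ang 156.07 pos [572.1 178.7 148.7] tilt 0.26 t 1.2 gap 92.8 F [ 3.3 -2.3 -0.2]
```

View pics/w1.png

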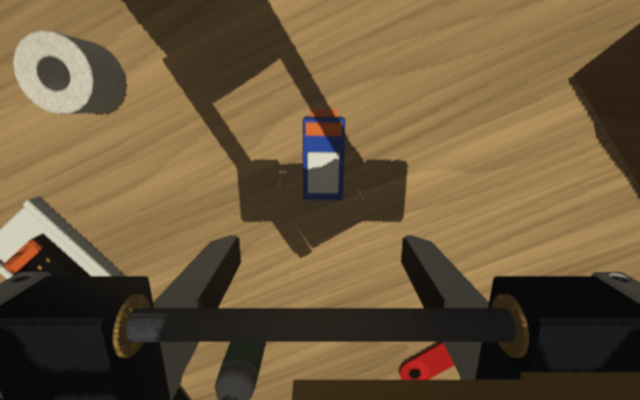

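```bash
python3 - <<'E'
from h import *
import pickle
for i in range(3): snap("top")
s=snap("wrist"); save(s,"w2.png",(270,90,380,220),5); pickle.dump(s,open("w2.pkl","wb"))
go(566,186,150,156.2)
E
```

```text
shift [-0.0002  0.0006 -0.0004] roll 0.0009 | now ang 156.25 pos [565.6 185.5 149.6] tilt 0.15 t 1.4 gap 92.8 F [-0.8  0.2  0.7]
```

View pics/w2.png

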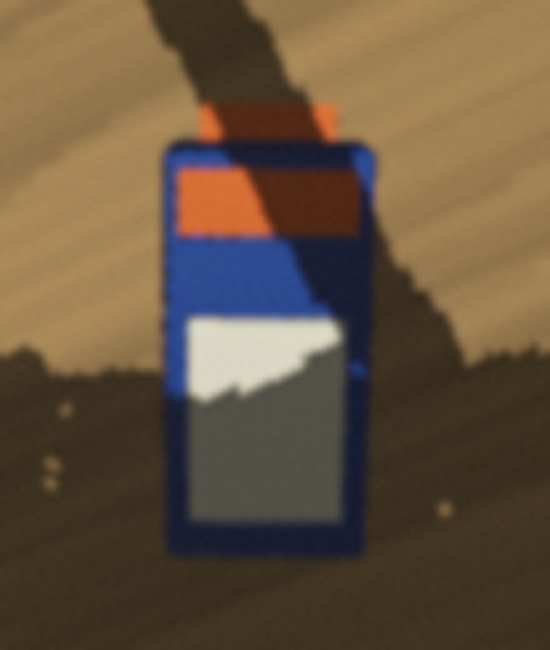

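```bash
python3 - <<'E'
from h import *
import pickle
s=pickle.load(open("w2.pkl","rb"))
B=np.array([pt(s,270+(u+.5)/5-.5,90+(v+.5)/5-.5,40) for u,v in [(165,144),(376,146),(365,555),(168,556)]])
print(B.round(1).tolist(),B.mean(0),[np.linalg.norm(B[i]-B[i-1]).round(1) for i in range(4)])
d=B[:2].sum(0)-B[2:].sum(0);a=np.degrees(np.arctan2(d[1],d[0]));print(a)
print(pt(s,324,180),pt(s,324,120))
c=B.mean(0); u=-d[:2]/np.linalg.norm(d[:2])
for k in (26,): p=c[:2]+k*u; print(p); go(p[0],p[1],15,a)
E
```

```text
[[496.0, 195.8, 40.0], [512.2, 231.5, 40.0], [584.6, 199.0, 40.0], [569.0, 162.9, 40.0]] [540.45617924 197.30392209  40.        ] [np.float64(80.0), np.float64(39.1), np.float64(79.4), np.float64(39.4)]
155.78902128886122
[557.58001874 190.56506077  40.91070243] [505.37193945 213.39931622  40.01369842]
[564.16925959 186.64137924]
shift [0.0015 0.0007 0.1346] roll 0.008 | now ang 156.25 pos [565.6 185.5 149.6] tilt 0.15 t 1.4 gap 92.8 F [-0.8  0.2  0.7]
```

Call:
step_arm(
  steps=[
    [80,0.001,0.0007,0.03,0.006],
    [80,0.001,0.0007,0.06,0.006],
    [80,0.001,0.0007,0.09,0.006],
    [80,0.001,0.0007,0.115,0.006],
    [80,0.001,0.0007,0.129,0.006],
    [80,0.001,0.0007,0.1345,0.006],
    [80,0.001,0.0007,0.1345,0.006],
    [30,0.001,0.0007,0.1345,0.006],
    [30,0.001,0.0007,0.1345,0.006],
    [30,0.001,0.0007,0.1345,0.006],
  ],
)

```text
time_s: 2.4
ee_pos: [565.4, 186.6, 16.2]
tool_rot: [-0.656, -3.072, 0.001]
contact_force: [-1.0, 0.1, 0.4]
finger_gap: 55.2
```

Call:
step_arm(
  steps=[
    [0,0,0,0,0],
    [0,0,0,0,0],
    [0,0,0,0,0],
    [0,0,0,0,0],
    [0,0,0,0,0],
    [0,0,0,-0.01,0],
    [0,0,0,-0.02,0],
    [0,0,0,-0.03,0],
    [0,0,0,-0.04,0],
    [0,0,0,-0.04,0],
  ],
)

```text
time_s: 3.4
ee_pos: [566.9, 186.8, 58.5]
tool_rot: [0.655, 3.069, 0.001]
contact_force: [0.3, 0.1, -0.6]
finger_gap: 0.2
```

```bash
python3 - <<'E'
from h import *
import pickle
s=snap("wrist"); save(s,"w3.png",(200,60,450,300),3);pickle.dump(s,open("w3.pkl","wb"))
s=snap("scene"); save(s,"s3.png",(340,120,520,260),4)
print(state()["ee_pos"],state()["contact_force"],state()["finger_gap"])
E
```

```text
[565.68228339 186.61390165  56.71543573] [-0.38895943 -0.7084088   0.84723064] 0.3303438189573237
```

View pics/w3.png

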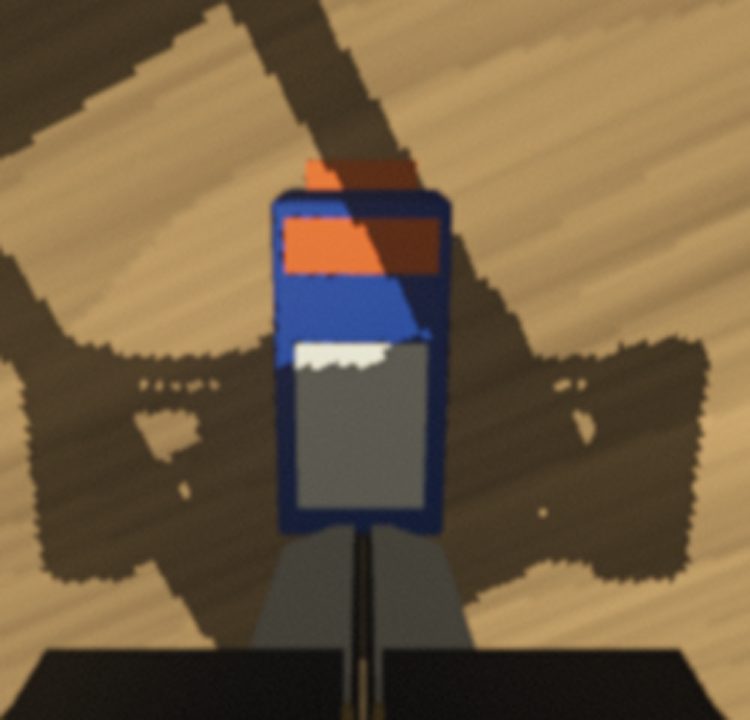

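View pics/s3.png

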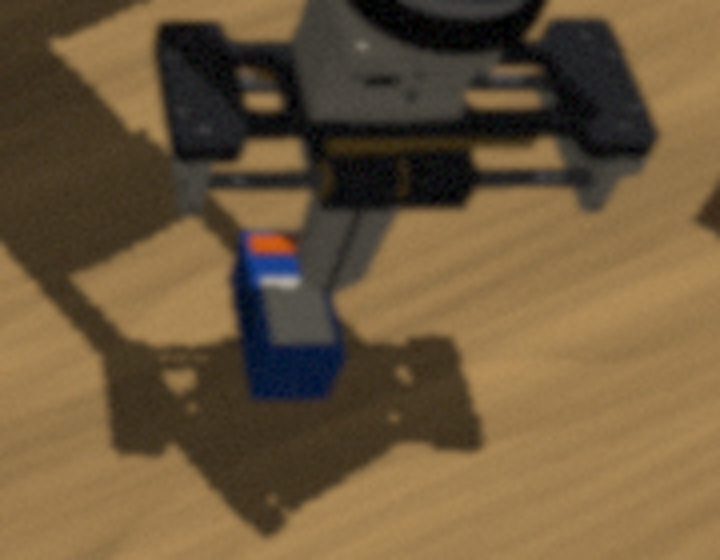

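```bash
python3 - <<'E'
from h import *
import pickle
for n in ("w2","w3"):
    s=pickle.load(open(n+".pkl","rb")); H=np.array(s["hand_eye"]); print(H.round(3).tolist())
    for z in (0,-19):
        p=np.linalg.inv(H)@[0,0,z,1]; print("tcp px",s["fx"]*p[0]/p[2]+s["cx"],s["fy"]*p[1]/p[2]+s["cy"],p[2])
B=np.array([pt(s,200+(u+.5)/3-.5,60+(v+.5)/3-.5,40) for u,v in [(275,192),(450,192),(442,533),(280,533)]])
print(B.round(1).tolist(),B.mean(0),[np.linalg.norm(B[i]-B[i-1]).round(1) for i in range(4)])
for u,v in [(320,200),(320,240),(310,250),(330,250),(280,130)]: print(u,v,s["range_z"][v,u],pt(s,u,v))
print(s["st"]["ee_pos"])
s=snap("top");save(s,"t4.png",(170,130,290,250),5)
E
```

```text
[[0.001, -0.957, -0.29, 82.791], [1.0, 0.001, -0.001, -0.982], [0.001, -0.29, 0.957, -193.291], [0.0, 0.0, 0.0, 1.0]]
tcp px 322.201055593248 233.35338728387842 209.00382614992935
tcp px 322.33066518834295 245.84602712702105 190.82282859607798
[[0.001, -0.957, -0.29, 82.786], [1.0, 0.001, -0.001, -0.988], [0.001, -0.29, 0.957, -193.303], [0.0, 0.0, 0.0, 1.0]]
tcp px 322.2091549495324 233.33788785324225 209.0132625484454
tcp px 322.3395977955132 245.82849876927898 190.8322774923976
[[495.4, 196.7, 40.0], [510.9, 231.4, 40.0], [584.5, 198.8, 40.0], [568.5, 163.1, 40.0]] [539.78578413 197.52145236  40.        ] [np.float64(80.5), np.float64(38.0), np.float64(80.5), np.float64(39.2)]
320 200 220.5871 [550.25910941 192.66314088  40.97962778]
320 240 177.31253 [558.03979075 189.24888156  88.85433267]
310 250 162.79819 [554.88496302 185.04851515 103.67672338]
330 250 160.6013 [558.14667143 194.77710575 105.67476714]
280 130 247.0727 [ 4.97076630e+02  1.82200073e+02 -3.30559614e-01]
[566.91055863 186.84120631  58.48188696]
```

View pics/t4.png

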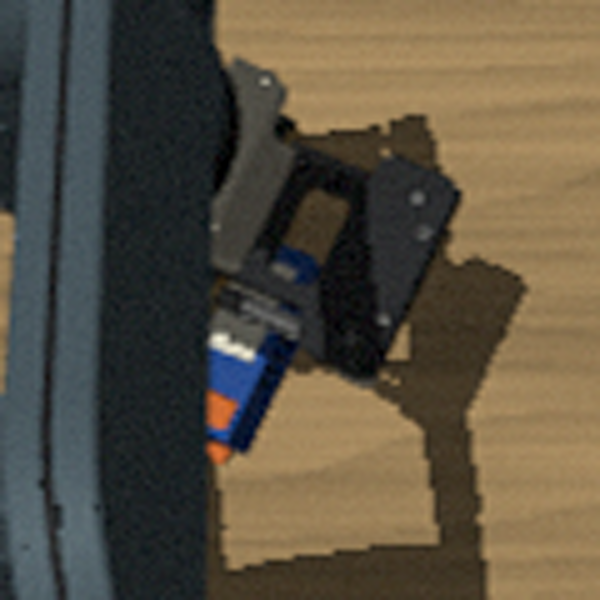

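```bash
python3 -c "
from h import *
c=np.array([540.6,197.3]);a=np.radians(155.9);p=c-26*np.array([np.cos(a),np.sin(a)])
go(p[0],p[1],14,155.9)"
```

```text
shift [ 0.0009 -0.0003  0.0422] roll 0.0001 | now ang 155.9 pos [565.3 186.6  56.2] tilt 0.04 t 3.55 gap 0.6 F [-0.3 -0.4  0.7]
```

Call:
step_arm(
  steps=[
    [80,0,0,-0.005,0],
    [80,0,0,-0.005,0],
    [80,0,0,-0.005,0],
    [80,0,0,-0.005,0],
    [80,0,0,-0.005,0],
    [80,0,0,-0.005,0],
    [80,0,0,-0.005,0],
    [80,0,0,-0.005,0],
    [80,0,0,-0.005,0],
    [80,0,0,-0.005,0],
  ],
)

```text
time_s: 4.55
ee_pos: [565.3, 186.6, 61.2]
tool_rot: [-0.656, -3.072, 0.001]
contact_force: [-0.8, 0.6, 0.0]
finger_gap: 73.3
```

```bash
python3 -c "
from h import *
c=np.array([540.6,197.3]);a=np.radians(155.9);p=c-26*np.array([np.cos(a),np.sin(a)])
go(p[0],p[1],14,155.9)"
```

```text
shift [ 0.0009 -0.0003  0.0472] roll 0.0 | now ang 155.9 pos [565.3 186.6  61.2] tilt 0.04 t 4.55 gap 73.3 F [-0.8  0.6  0. ]
```

Call:
step_arm(
  steps=[
    [60,0,0,0.02,0],
    [60,0,0,0.035,0],
    [60,0,0,0.045,0],
    [60,0,0,0.047,0],
    [0,0,0,0.047,0],
    [0,0,0,0.047,0],
    [0,0,0,0.047,0],
    [0,0,0,0.047,0],
    [0,0,0,0.047,0],
    [0,0,0,0.047,0],
  ],
)

```text
time_s: 5.55
ee_pos: [565.4, 186.6, 14.4]
tool_rot: [-0.656, -3.072, 0.001]
contact_force: [-0.4, -0.6, -0.7]
finger_gap: 12.8
```

```bash
python3 - <<'E'
from h import *
import pickle
s=snap("wrist"); save(s,"w5.png",(200,60,450,300),3);pickle.dump(s,open("w5.pkl","wb"))
s=snap("scene"); save(s,"s5.png",(340,120,520,260),4)
go(0,0,0)
E
```

```text
shift [ 0.4398 -0.4011  0.0146] roll 0 | now ang 155.9 pos [565.3 186.6  14.3] tilt 0.04 t 5.65 gap 4.8 F [0.4 0.2 0.7]
```

View pics/w5.png

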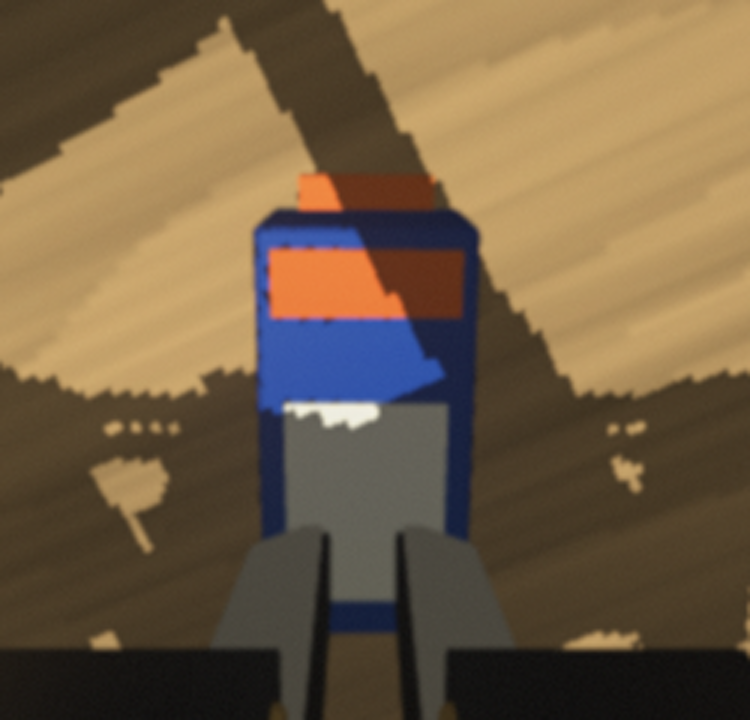

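View pics/s5.png

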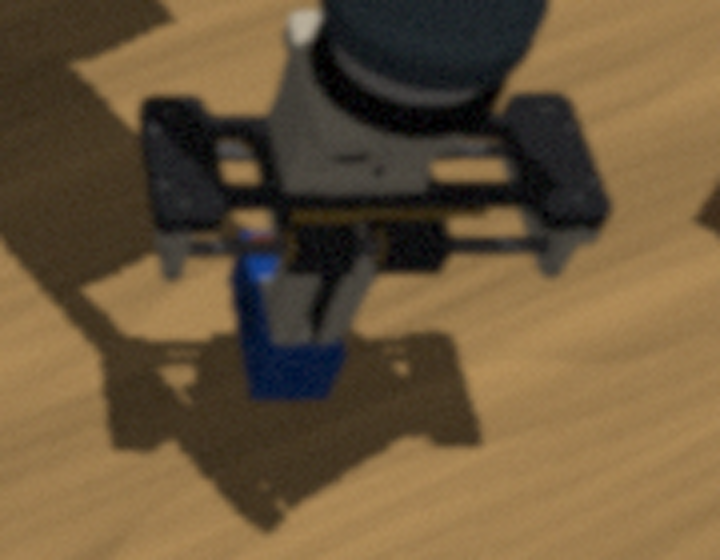

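```bash
python3 - <<'E'
from h import *
import pickle
for n in ("w2","w3","w5"):
    s=pickle.load(open(n+".pkl","rb")); H=np.array(s["hand_eye"])
    print(n)
    for v in range(228,262,3):
        row=[]
        for u in (238,300,306,309,314,318,325,330,338,404):
            r=s["range_z"][v,u]; p=H@[(u-s["cx"])/s["fx"]*r,(v-s["cy"])/s["fy"]*r,r,1]
            row.append("%4d,%4d,%4d"%tuple(p[:3]))
        print(v," | ".join(row))
E
```

```text
w2
228  -57, -97, 148 |  -57, -25, 149 |  -57, -18, 149 |  -57, -14, 148 |  -56,  -8, 148 |  -56,  -4, 147 |  -57,   3, 148 |  -57,   9, 148 |  -57,  19, 149 |  -56,  95, 148
231  -60, -97, 147 |  -61, -25, 149 |  -60, -18, 149 |  -61, -14, 149 |  -61,  -8, 149 |  -60,  -4, 148 |  -60,   4, 148 |  -60,   9, 148 |  -60,  19, 147 |  -61,  96, 150
234  -65, -97, 149 |  -64, -25, 148 |  -64, -18, 147 |  -65, -14, 150 |  -64,  -8, 149 |  -64,  -4, 148 |  -65,   4, 149 |  -64,   9, 149 |  -64,  19, 148 |  -64,  96, 148
237  -69, -98, 150 |  -68, -25, 149 |  -68, -18, 149 |  -68, -14, 148 |  -68,  -8, 148 |  -68,  -4, 149 |  -68,   4, 148 |  -68,   9, 150 |  -68,  19, 148 |  -69,  97, 150
240    8, -47, -29 |  -71, -25, 148 |  -72, -18, 148 |  -71, -14, 147 |  -71,  -8, 147 |  -72,  -4, 148 |  -72,   4, 148 |  -72,   9, 149 |  -71,  19, 147 |    9,  45, -31
243    7, -47, -30 |  -75, -25, 147 |  -76, -18, 150 |  -76, -14, 149 |  -76,  -8, 149 |  -76,  -4, 150 |  -76,   4, 148 |  -76,   9, 149 |  -75,  19, 148 |    7,  45, -31
246    5, -47, -30 |  -80, -25, 150 |  -79, -18, 148 |  -80, -14,
[... 4400 characters left out ...]
17,  58,  13
252  -20, -60,  14 |   10, -11, -48 |    9,  -8, -45 |    5,  -7, -38 |    0,  -4, -25 |    0,  -2, -27 |    0,   1, -25 |    0,   4, -27 |   10,   7, -48 |  -20,  59,  14
255  -22, -60,  13 |   10, -11, -51 |    9,  -8, -49 |    3,  -7, -38 |   -2,  -4, -26 |   -2,  -2, -25 |   -2,   1, -25 |   -2,   4, -26 |   10,   7, -51 |  -23,  59,  14
258  -25, -60,  13 |   10, -11, -54 |    9,  -8, -53 |    2,  -7, -38 |   -4,  -4, -26 |   -4,  -2, -26 |   -4,   1, -25 |   -4,   4, -26 |   10,   7, -55 |  -25,  59,  15
261  -28, -61,  14 |   10, -10, -58 |    9,  -8, -56 |    1,  -7, -40 |   -6,  -4, -25 |   -6,  -2, -25 |   -6,   1, -25 |   -6,   4, -25 |   11,   7, -59 |  -28,  59,  15
```

Call:
step_arm(
  steps=[
    [70,0.001,0,-0.005,0],
    [70,0.001,0,-0.005,0],
    [70,0.001,0,-0.005,0],
    [70,0.001,0,-0.005,0],
    [70,0.001,0,-0.005,0],
    [70,0.001,0,-0.005,0],
    [70,0.001,0,0,0],
    [70,0.001,0,0,0],
    [70,0.001,0,0,0],
    [70,0.001,0,0,0],
  ],
)

```text
time_s: 6.65
ee_pos: [564.3, 187.0, 14.2]
tool_rot: [-0.656, -3.072, 0.001]
contact_force: [-0.0, -0.1, -0.7]
finger_gap: 65.2
```

Call:
step_arm(
  steps=[
    [65,0,0,0.006,0],
    [65,0,0,0.012,0],
    [65,0,0,0.018,0],
    [65,0,0,0.023,0],
    [65,0,0,0.027,0],
    [65,0,0,0.0285,0],
    [0,0,0,0.0285,0],
    [0,0,0,0.0285,0],
    [0,0,0,0.0285,0],
    [0,0,0,0.0285,0],
  ],
)

```text
time_s: 7.65
ee_pos: [564.6, 187.0, -14.0]
tool_rot: [0.656, 3.072, -0.001]
contact_force: [-0.0, 0.6, 0.2]
finger_gap: 39.6
```

Call:
step_arm(
  steps=[
    [0,0,0,0,0],
    [0,0,0,0,0],
    [0,0,0,0,0],
    [0,0,0,-0.005,0],
    [0,0,0,-0.01,0],
    [0,0,0,-0.015,0],
    [0,0,0,-0.02,0],
    [0,0,0,-0.025,0],
    [0,0,0,-0.03,0],
    [0,0,0,-0.03,0],
  ],
)

```text
time_s: 8.65
ee_pos: [565.3, 187.1, 16.9]
tool_rot: [0.655, 3.071, 0.0]
contact_force: [0.1, -0.2, -1.8]
finger_gap: 39.7
```

```bash
python3 - <<'E'
from h import *
import pickle
s=snap("wrist"); save(s,"w6.png",(200,60,450,300),3);pickle.dump(s,open("w6.pkl","wb"))
s=snap("scene"); save(s,"s6.png",(340,120,520,260),4)
go(0,0,0)
E
```

```text
shift [ 0.4391 -0.4013  0.0159] roll 0 | now ang 155.9 pos [564.7 187.   16.1] tilt 0.04 t 8.75 gap 40.0 F [-0.7  0.6 -1.4]
```

View pics/w6.png

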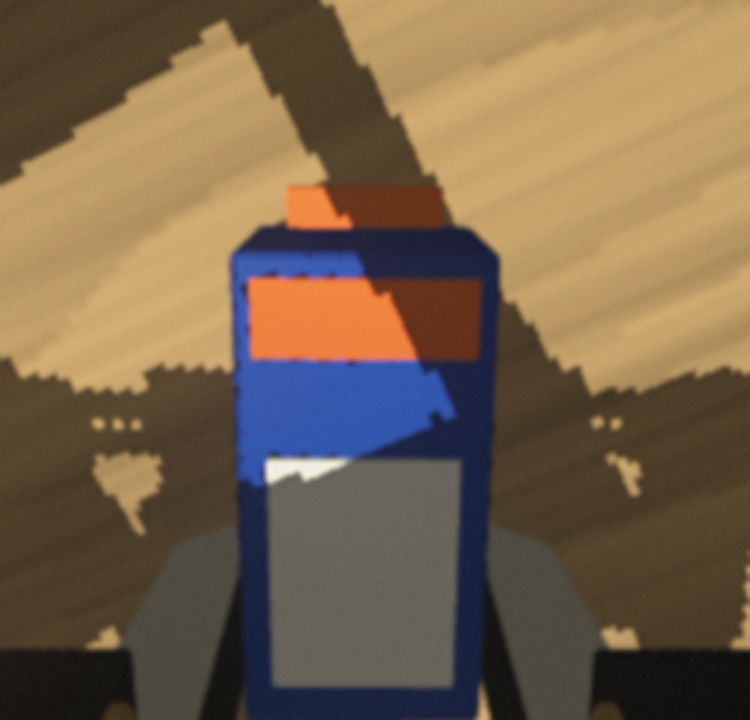

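View pics/s6.png

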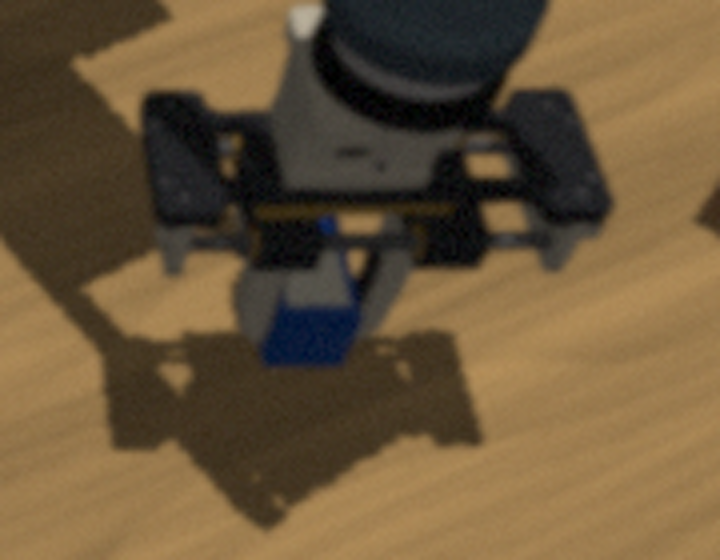

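Gripped and drooping: the nose hangs forward and down. Measure the tilt from depth.

```bash
cat >> h.py <<'E'
def batt(s,box=(268,330,140,262)):
    "fit plane of the top face; print tilt in tool frame, in-plane points"
    H=np.array(s["hand_eye"]); u0,u1,v0,v1=box
    vv,uu=np.mgrid[v0:v1,u0:u1]; r=s["range_z"][v0:v1,u0:u1]
    P=np.stack([(uu-s["cx"])/s["fx"]*r,(vv-s["cy"])/s["fy"]*r,r,np.ones_like(r)],-1)@H.T
    return P[...,:3]
def tilt(s,box=(288,355,155,250)):
    P=batt(s,box).reshape(-1,3); P=P[P[:,2]>-150]
    m=np.ones(len(P),bool)
    for i in range(8):
        A=np.c_[P[:,0],P[:,1],np.ones(len(P))]; c=np.linalg.lstsq(A[m],P[m,2],rcond=None)[0]
        e=P[:,2]-A@c; m=abs(e)<max(2,2*e[m].std())
    print("top plane dz/dx",c[0].round(4),"tilt deg",np.degrees(np.arctan(c[0])).round(2),"dz/dy",c[1].round(3),"z0",c[2].round(1),"n",m.sum(),e[m].std().round(2))
    return c
E
python3 - <<'E'
from h import *
import pickle
s=pickle.load(open("w6.pkl","rb"))
tilt(s)
P=batt(s,(318,319,110,300))
for v in range(110,300,6): print(v,P[v-110,0].round(1))
E
```

```text
top plane dz/dx 0.0015 tilt deg 0.09 dz/dy 0.001 z0 -54.6 n 6326 0.63
110 [78.1 -2.8 15.7]
116 [74.3 -2.8 16.7]
122 [ 72.6  -2.5 -18.6]
128 [ 69.6  -2.5 -19.7]
134 [ 66.4  -2.5 -19.4]
140 [ 65.6  -2.3 -41.3]
146 [ 64.3  -2.2 -52.7]
152 [ 61.9  -2.2 -54.7]
158 [ 59.2  -2.2 -53.9]
164 [ 56.4  -2.2 -53.5]
170 [ 53.9  -2.2 -54.8]
176 [ 51.4  -2.2 -55.7]
182 [ 48.2  -2.2 -53.9]
188 [ 45.6  -2.2 -54.5]
194 [ 42.5  -2.3 -53.5]
200 [ 39.8  -2.2 -54.4]
206 [ 37.1  -2.2 -55. ]
212 [ 34.   -2.3 -54.4]
218 [ 31.4  -2.3 -55.4]
224 [ 28.3  -2.3 -55. ]
230 [ 25.1  -2.3 -54.6]
236 [ 22.1  -2.3 -54.9]
242 [ 19.2  -2.3 -55.3]
248 [ 15.7  -2.3 -54.5]
254 [ 12.6  -2.3 -54.6]
260 [  9.2  -2.3 -54.3]
266 [  5.6  -2.3 -53.7]
272 [  2.6  -2.3 -54.3]
278 [ -0.5  -2.3 -54.6]
284 [ -3.6  -2.3 -55.2]
290 [ -7.7  -2.3 -54. ]
296 [-10.2  -2.3 -55.5]
```

Call:
step_arm(
  steps=[
    [0,0,0,0.008,0],
    [0,0,0,0.016,0],
    [0,0,0,0.023,0],
    [0,0,0,0.028,0],
    [0,0,0,0.03,0],
    [0,0,0,0.03,0],
    [60,0,0,0.03,0],
    [60,0,0,0.03,0],
    [60,0.004,0,0.03,0],
    [60,0.01,0,0.03,0],
  ],
)

```text
time_s: 9.75
ee_pos: [555.6, 191.1, -13.8]
tool_rot: [0.656, 3.071, -0.0]
contact_force: [0.3, -0.2, 0.6]
finger_gap: 55.7
```

```bash
python3 - <<'E'
from h import *
go(541.5-4.6*-1*0+0,197,-14,155.9)
E
```

```text
shift [ 0.0153 -0.0004  0.0001] roll -0.0003 | now ang 155.88 pos [555.6 191.1 -13.8] tilt 0.06 t 9.75 gap 55.7 F [ 0.3 -0.2  0.6]
```

Call:
step_arm(
  steps=[
    [60,0.008,0,0,0],
    [60,0.016,0,0,0],
    [60,0.02,0,0,0],
    [60,0.02,0,0,0],
    [0,0.02,0,0,0],
    [0,0.02,0,0,0],
    [0,0.02,0,0,0],
    [0,0.02,0,0,0],
    [0,0.02,0,0,0],
    [0,0.02,0,0,0],
  ],
)

```text
time_s: 10.75
ee_pos: [537.7, 199.2, -13.8]
tool_rot: [0.656, 3.071, -0.0]
contact_force: [1.3, -0.7, 0.4]
finger_gap: 39.7
```

```bash
python3 - <<'E'
from h import *
# charger: approx centre of tray from top image; pivot to tray approx; safe height first
a=np.radians(14); 
go(560,-140,60,194)
E
```

```text
shift [-0.1591 -0.3005 -0.0737] roll -0.6654 | now ang 155.87 pos [537.7 199.2 -13.8] tilt 0.08 t 10.75 gap 39.7 F [ 1.3 -0.7  0.4]
```

```bash
python3 - <<'E'
from h import *
go(637,-119.5,100,194)
import pickle
s=pickle.load(open("top0.pkl","rb")); print(pt(s,311,105,60))
E
```

```text
shift [-0.2211 -0.2503 -0.1136] roll -0.6654 | now ang 155.87 pos [537.7 199.2 -13.8] tilt 0.08 t 10.75 gap 39.7 F [ 1.3 -0.7  0.4]
[719.18279366   9.6175258   60.        ]
```

Call:
step_arm(
  steps=[
    [0,0,0,-0.02,0],
    [0,0,0,-0.05,0],
    [0,-0.02,-0.02,-0.08,-0.05],
    [0,-0.045,-0.05,-0.105,-0.13],
    [0,-0.075,-0.085,-0.114,-0.22],
    [0,-0.105,-0.12,-0.114,-0.31],
    [0,-0.135,-0.155,-0.114,-0.4],
    [0,-0.165,-0.19,-0.114,-0.49],
    [0,-0.195,-0.222,-0.114,-0.58],
    [0,-0.215,-0.245,-0.114,-0.64],
  ],
)

```text
time_s: 11.75
ee_pos: [633.8, -115.3, 99.8]
tool_rot: [-0.346, 3.122, -0.001]
contact_force: [0.4, 0.1, -1.3]
finger_gap: 39.7
```

```bash
python3 - <<'E'
from h import *
for i in range(3): snap("top")
import pickle
s=snap("wrist"); save(s,"w7.png");pickle.dump(s,open("w7.pkl","wb"))
go(637,-119.5,100,194)
E
```

```text
shift [-0.0026 -0.0076 -0.0006] roll -0.0279 | now ang -167.6 pos [ 632.9 -112.6   99.5] tilt 0.06 t 11.95 gap 39.6 F [-0.   0.8 -1.9]
```

View pics/w7.png

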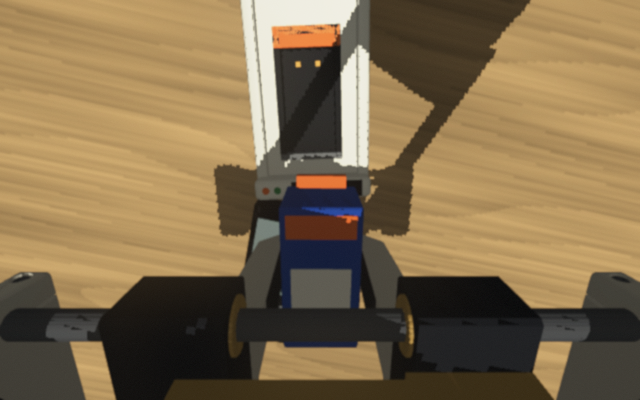

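```bash
python3 - <<'E'
from h import *
import pickle
s=pickle.load(open("w7.pkl","rb"))
save(s,"w7a.png",(235,0,385,100),5);save(s,"w7b.png",(235,90,385,200),5)
tilt(s,(290,356,215,300))
E
```

```text
top plane dz/dx -0.0027 tilt deg -0.16 dz/dy 0.003 z0 -54.3 n 5589 0.61
```

View pics/w7a.png

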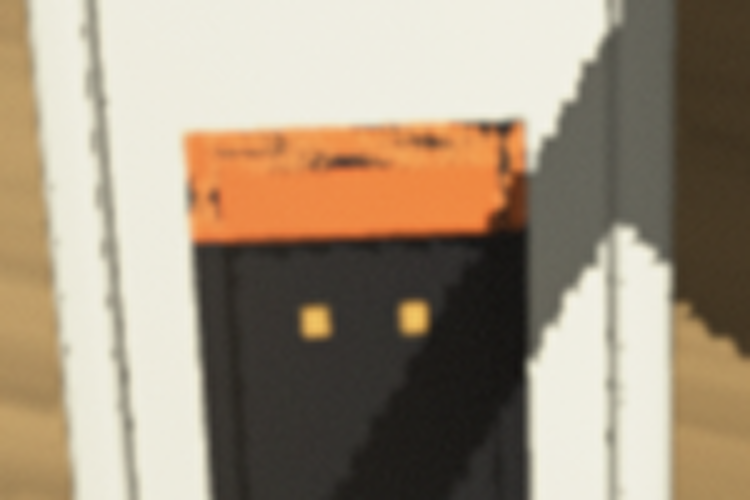

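View pics/w7b.png

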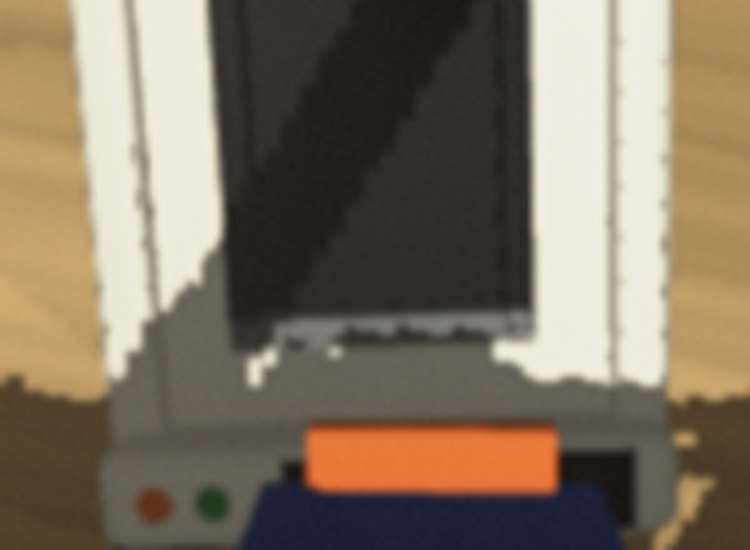

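```bash
python3 - <<'E'
from h import *
import pickle
s=pickle.load(open("w7.pkl","rb"))
A=lambda u,v,z:pt(s,235+(u+.5)/5-.5,(v+.5)/5-.5,z)
B=lambda u,v,z:pt(s,235+(u+.5)/5-.5,90+(v+.5)/5-.5,z)
P=dict(lipL=A(196,243,26),lipR=A(526,233,26),lipTL=A(186,132,26),lipTR=A(523,120,26),tiL=B(275,322,26),tiR=B(530,311,26),toL=B(232,350,26),toR=B(535,338,26),
 rL0=A(30,50,16),rL1=B(107,350,16),rR0=A(673,250,16),rR1=B(667,350,16),inL=A(230,400,14),inR=A(495,470,14))
for k,p in P.items(): print(k,p.round(1))
an=lambda a,b:np.degrees(np.arctan2(*(P[a]-P[b])[[1,0]]))
for a,b in [("lipR","lipL"),("toR","toL"),("tiR","tiL"),("rL1","rL0"),("rR1","rR0"),("toL","lipTL"),("toR","lipTR")]: print(a,b,an(a,b),np.linalg.norm(P[a]-P[b]))
th=np.radians(14);ex=np.array([np.cos(th),np.sin(th)]);ey=np.array([-ex[1],ex[0]])
for k,p in P.items(): print(k,"along",(p[:2]@ex).round(1),"across",(p[:2]@ey).round(1))
s2=s;
for uv in [(305,75),(305,100),(290,5),(315,162),(262,187)]: print(uv,pt(s,*uv))
E
```

```text
lipL [ 520.9 -175.8   26. ]
lipR [ 508.7 -126.5   26. ]
lipTL [ 506.1 -179.9   26. ]
lipTR [ 493.6 -130.5   26. ]
tiL [ 598.5 -148.7   26. ]
tiR [ 587.5 -107.    26. ]
toL [ 604.7 -154.9   26. ]
toR [ 591.7 -105.2   26. ]
rL0 [ 498.3 -207.2   16. ]
rL1 [ 611.4 -177.3   16. ]
rR0 [ 504.4 -102.8   16. ]
rR1 [590.3 -81.   16. ]
inL [ 541.7 -168.2   14. ]
inR [ 543.  -122.9   14. ]
lipR lipL 103.9532175144928 50.77591564636243
toR toL 104.66256636535869 51.418132188116964
tiR tiL 104.85305590978172 43.05454594266459
rL1 rL0 14.829280975418865 116.98488230968539
rR1 rR0 14.245293779431147 88.60799160702109
toL lipTL 14.21885553803008 101.7355981778101
toR lipTR 14.504582957557123 101.31650790563313
lipL along 462.9 across -296.6
lipR along 463.0 across -245.8
lipTL along 447.6 across -297.0
lipTR along 447.4 across -246.1
tiL along 544.8 across -289.0
tiR along 544.1 across -246.0
toL along 549.3 across -296.6
toR along 548.7 across -245.2
rL0 along 433.4 across -321.6
rL1 along 550.4 across -319.9
rR0 along 464.6 across -221.7
rR1 along 553.2 across -221.4
inL along 484.9 across -294.2
inR along 497.1 across -250.6
(305, 75) [ 533.88809843 -149.16821112   14.45934654]
(305, 100) [ 553.09511591 -145.22006175   14.84633949]
(290, 5) [ 485.87484907 -171.17787806   10.87453199]
(315, 162) [ 603.26498687 -125.97351235   11.13653435]
(262, 187) [ 629.83882749 -165.8328538    33.05476927]
```

```bash
python3 - <<'E'
from h import *
import pickle
s=pickle.load(open("w7.pkl","rb"))
for u in (300,318,340):
  P=batt(s,(u,u+1,165,235))
  print(u,[(v,P[v-165,0,0].round(1),P[v-165,0,2].round(1)) for v in range(168,232,3)])
save(s,"w7c.png",(260,160,380,280),5)
E
```

```text
300 [(168, np.float64(26.3), np.float64(88.9)), (171, np.float64(23.3), np.float64(89.7)), (174, np.float64(43.6), np.float64(-14.8)), (177, np.float64(43.1), np.float64(-20.1)), (180, np.float64(41.3), np.float64(-19.8)), (183, np.float64(39.4), np.float64(-19.0)), (186, np.float64(37.8), np.float64(-19.7)), (189, np.float64(36.7), np.float64(-22.3)), (192, np.float64(36.7), np.float64(-28.4)), (195, np.float64(36.6), np.float64(-33.9)), (198, np.float64(36.4), np.float64(-38.7)), (201, np.float64(37.0), np.float64(-45.7)), (204, np.float64(36.7), np.float64(-49.5)), (207, np.float64(36.0), np.float64(-52.0)), (210, np.float64(35.5), np.float64(-55.0)), (213, np.float64(33.7), np.float64(-53.7)), (216, np.float64(32.5), np.float64(-54.6)), (219, np.float64(30.7), np.float64(-53.9)), (222, np.float64(29.7), np.float64(-55.2)), (225, np.float64(28.0), np.float64(-54.8)), (228, np.float64(26.6), np.float64(-54.8)), (231, np.float64(25.1), np.float64(-55.0))]
318 [(168, np.float64(26.0), np.float64(90.6)), (171, np.float64(23.5), np.float64(89.2)), (174, np.float64(43.8), np.float64(-15
[... 1112 characters left out ...]
6, np.float64(38.1), np.float64(-20.8)), (189, np.float64(36.3), np.float64(-20.8)), (192, np.float64(36.7), np.float64(-28.4)), (195, np.float64(36.7), np.float64(-34.3)), (198, np.float64(36.3), np.float64(-38.3)), (201, np.float64(36.6), np.float64(-44.4)), (204, np.float64(36.6), np.float64(-49.2)), (207, np.float64(36.5), np.float64(-53.3)), (210, np.float64(35.1), np.float64(-53.7)), (213, np.float64(33.7), np.float64(-53.7)), (216, np.float64(32.2), np.float64(-53.8)), (219, np.float64(30.9), np.float64(-54.4)), (222, np.float64(28.7), np.float64(-52.6)), (225, np.float64(28.1), np.float64(-54.8)), (228, np.float64(26.3), np.float64(-54.2)), (231, np.float64(25.2), np.float64(-55.1))]
```

View pics/w7c.png

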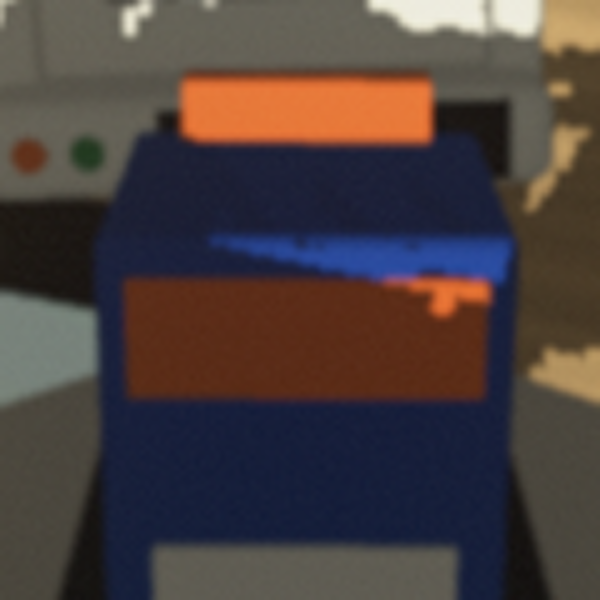

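```bash
cat >> h.py <<'E'
t14=np.radians(14.);_ex=np.array([np.cos(t14),np.sin(t14)]);_ey=np.array([-_ex[1],_ex[0]])
TC=503.8*_ex-271.1*_ey
TH=np.radians(14.3);EX=np.array([np.cos(TH),np.sin(TH)]);EY=np.array([-EX[1],EX[0]])
def gotray(x,y,z):
    p=TC+x*EX+y*EY; go(p[0],p[1],z,194.3)
def where():
    st=state();d=np.array(st["ee_pos"][:2])-TC;print("tray frame",(d@EX).round(2),(d@EY).round(2),"z",st["ee_pos"][2].round(2),"F ex,ey,z",(st["contact_force"][:2]@EX).round(2),(st["contact_force"][:2]@EY).round(2),st["contact_force"][2].round(2),"gap",st["finger_gap"].round(1),"t",st["time_s"],"M",st["wrist_torque"].round(2))
E
python3 - <<'E'
from h import *
print(TC);gotray(4.6,0.6,35);where()
E
```

```text
[ 554.42001279 -141.16692039]
shift [ 0.0781 -0.0104  0.0645] roll -0.0331 | now ang -167.6 pos [ 632.9 -112.6   99.5] tilt 0.06 t 11.95 gap 39.6 F [-0.   0.8 -1.9]Traceback (most recent call last):
  File "<stdin>", line 2, in <module>
  File "h.py", line 47, in where
    st=state();d=np.array(st["ee_pos"][:2])-TC;print("tray frame",(d@EX).round(2),(d@EY).round(2),"z",st["ee_pos"][2].round(2),"F ex,ey,z",(st["contact_force"][:2]@EX).round(2),(st["contact_force"][:2]@EY).round(2),st["contact_force"][2].round(2),"gap",st["finger_gap"].round(1),"t",st["time_s"],"M",st["wrist_torque"].round(2))
                                                                                                                                                                                                                                                             ^^^^^^^^^^^^^^^^^^^^^^
AttributeError: 'float' object has no attribute 'round'
```

Call:
step_arm(
  steps=[
    [0,0.02,-0.003,0,-0.01],
    [0,0.04,-0.006,0.005,-0.02],
    [0,0.06,-0.009,0.015,-0.033],
    [0,0.075,-0.0104,0.028,-0.033],
    [0,0.078,-0.0104,0.043,-0.033],
    [0,0.078,-0.0104,0.056,-0.033],
    [0,0.078,-0.0104,0.064,-0.033],
    [0,0.078,-0.0104,0.064,-0.033],
    [0,0.078,-0.0104,0.064,-0.033],
    [0,0.078,-0.0104,0.064,-0.033],
  ],
)

```text
time_s: 12.95
ee_pos: [559.7, -139.5, 36.1]
tool_rot: [-0.391, 3.116, 0.0]
contact_force: [0.5, -0.0, -1.0]
finger_gap: 39.8
```

```bash
sed -i 's/st\["finger_gap"\].round(1)/round(float(st["finger_gap"]),1)/' h.py; python3 - <<'E'
from h import *
import pickle
s=snap("wrist"); save(s,"w8.png",(200,0,450,260),3);pickle.dump(s,open("w8.pkl","wb"))
where();gotray(4.6,0.6,14);gotray(4.6,.6,11)
E
```

```text
tray frame 5.44 0.29 z 36.11 F ex,ey,z 0.06 -0.49 -1.56 gap 40.0 t 13.0 M [ 0.09  0.01 -0.04]
shift [0.0009 0.0003 0.0221] roll 0.0001 | now ang -165.69 pos [ 559.6 -139.5   36.1] tilt 0.04 t 13.0 gap 40.0 F [ 0.2 -0.5 -1.6]
shift [0.0009 0.0003 0.0251] roll 0.0001 | now ang -165.69 pos [ 559.6 -139.5   36.1] tilt 0.04 t 13.0 gap 40.0 F [ 0.2 -0.5 -1.6]
```

View pics/w8.png

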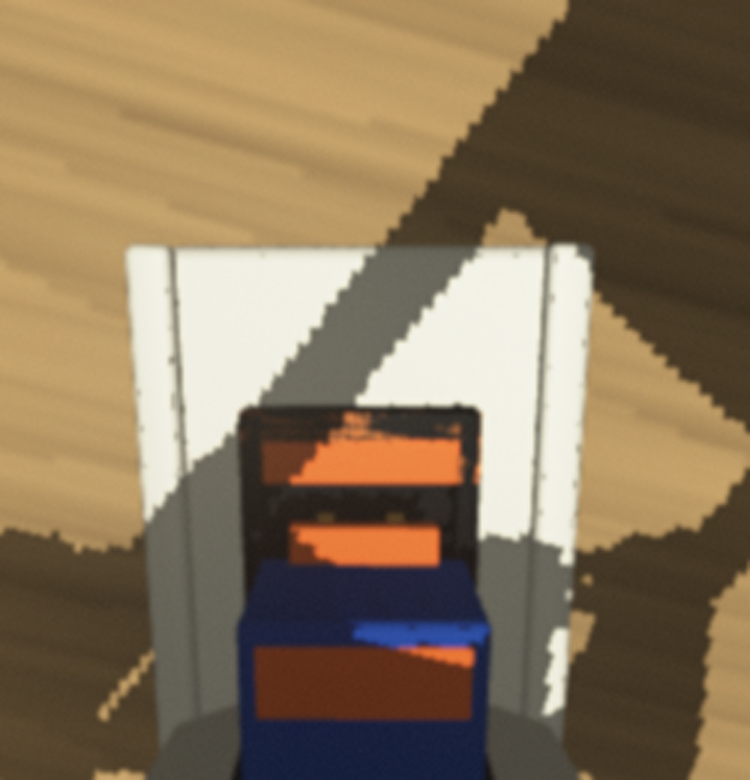

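```bash
python3 - <<'E'
from h import *
import pickle
s=pickle.load(open("w8.pkl","rb"))
H=np.array(s["hand_eye"])
def tp(u,v,zt):
    d=H[:3,:3]@[(u-s["cx"])/s["fx"],(v-s["cy"])/s["fy"],1]; return (H[:3,3]+d*(zt-H[2,3])/d[2]).round(2)
f=lambda u,v,z:tp(200+(u+.5)/3-.5,(v+.5)/3-.5,z)
zl=36.1-26
print("lip edge",f(262,486,zl),f(463,486,zl)); print("tray outer",f(240,470,zl),f(480,470,zl)); print("tongue",f(289,524,-19.8),f(441,524,-19.8)); print("charger end",f(127,246,36.1-16),f(592,246,36.1-16)); print("bat",f(240,622,-54.4),f(490,622,-54.4))
E
```

```text
lip edge [ 46.3  -21.61  10.1 ] [46.33 21.82 10.1 ]
tray outer [ 49.76 -26.24  10.1 ] [49.81 25.37 10.1 ]
tongue [ 44.55 -13.58 -19.8 ] [ 44.57  14.76 -19.8 ]
charger end [ 95.61 -49.66  20.1 ] [95.68 48.51 20.1 ]
bat [ 36.81 -18.72 -54.4 ] [ 36.84  19.78 -54.4 ]
```

Call:
step_arm(
  steps=[
    [0,0,-0.0005,0.004,0],
    [0,0,-0.0005,0.008,0],
    [0,0,-0.0005,0.012,0],
    [0,0,-0.0005,0.016,0],
    [0,0,-0.0005,0.019,0],
    [0,0,-0.0005,0.0215,0],
    [0,0,-0.0005,0.0225,0],
    [0,0,-0.0005,0.0235,0],
    [0,0,-0.0005,0.0245,0],
    [0,0,-0.0005,0.0255,0],
  ],
)

```text
time_s: 14.0
ee_pos: [559.9, -140.1, 11.5]
tool_rot: [-0.391, 3.116, -0.0]
contact_force: [-5.0, 1.4, 10.6]
finger_gap: 39.6
```

```bash
python3 -c "
from h import *
where()"
```

```text
tray frame 5.57 -0.33 z 11.53 F ex,ey,z -4.48 2.54 10.62 gap 39.6 t 14.0 M [0.39 0.41 0.04]
```

```bash
python3 -c "
from h import *
import pickle
s=snap('wrist');save(s,'w9.png',(200,100,450,300),3);tilt(s,(290,356,215,290));where();s=snap('wrist');tilt(s,(290,356,215,290));where()"
```

```text
top plane dz/dx 0.0007 tilt deg 0.04 dz/dy 0.002 z0 -54.3 n 4928 0.61
tray frame 5.58 -0.33 z 11.66 F ex,ey,z -3.78 1.29 8.23 gap 39.7 t 14.05 M [ 0.4   0.4  -0.03]
top plane dz/dx -0.0022 tilt deg -0.13 dz/dy 0.002 z0 -54.3 n 4929 0.62
tray frame 5.56 -0.34 z 11.74 F ex,ey,z -2.55 0.37 5.95 gap 39.5 t 14.1 M [ 0.25  0.35 -0.02]
```

View pics/w9.png

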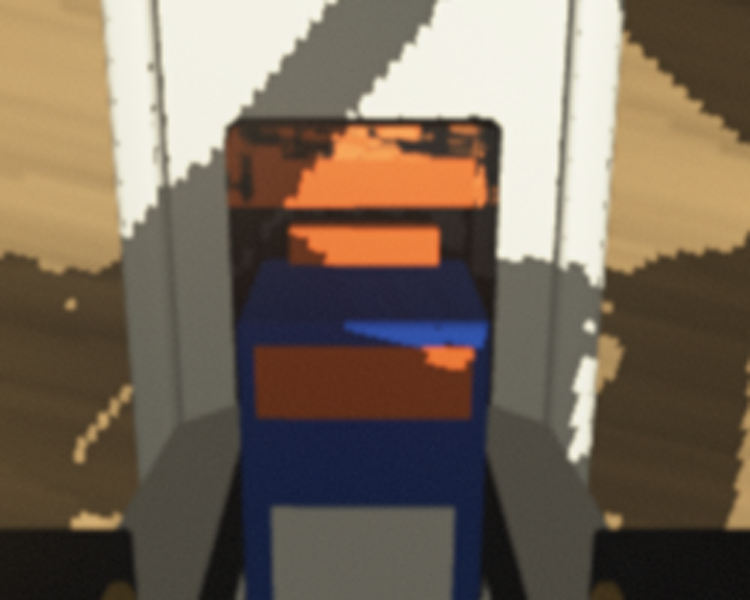

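Call:
step_arm(
  steps=[
    [0,0,0,0.0003,0],
    [0,0,0,0.0006,0],
    [0,0,0,0.0009,0],
    [0,0,0,0.0011,0],
    [0,0,0,0.0012,0],
    [0,0,0,0.0012,0],
    [0,0,0,0.0012,0],
    [0,0,0,0.0012,0],
    [0,0,0,0.0012,0],
    [0,0,0,0.0012,0],
  ],
)

```text
time_s: 15.1
ee_pos: [560.2, -140.3, 11.6]
tool_rot: [-0.391, 3.115, -0.001]
contact_force: [-2.8, 0.4, 9.0]
finger_gap: 40.2
```

```bash
python3 -c "
from h import *
where();s=snap('wrist');tilt(s,(290,356,215,290));where()"
```

```text
tray frame 5.82 -0.54 z 11.59 F ex,ey,z -2.6 1.11 8.98 gap 40.2 t 15.1 M [0.32 0.36 0.03]
top plane dz/dx -0.0004 tilt deg -0.03 dz/dy 0.003 z0 -54.3 n 4931 0.62
tray frame 5.77 -0.55 z 11.57 F ex,ey,z -3.12 1.28 7.66 gap 39.6 t 15.15 M [0.33 0.4  0.1 ]
```

```bash
python3 -c "
from h import *
import pickle
s=snap('wrist');pickle.dump(s,open('w10.pkl','wb'));im=s['img'][130:215,265:375,::-1].astype(float)
im=np.clip(255*(im/255)**0.5,0,255).astype(np.uint8)
cv2.imwrite('pics/w10.png',cv2.resize(im,None,fx=7,fy=7,interpolation=cv2.INTER_CUBIC))"
```

```text
(no output)
```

View pics/w10.png

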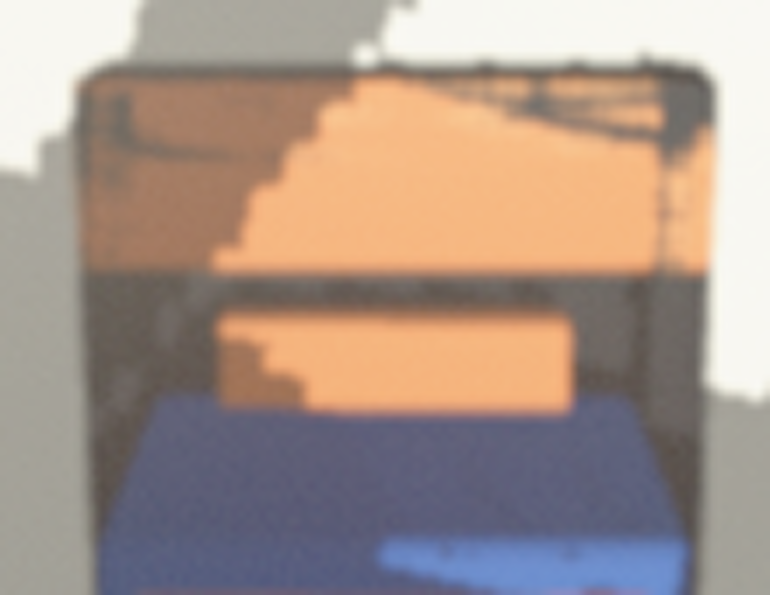

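Call:
step_arm(
  steps=[
    [30,0,0,0.0008,0],
    [36,0,0,0.0008,0],
    [39,0,0,0.0008,0],
    [40,0,0,0.0008,0],
    [41,0,0,0.0008,0],
    [41,0,0,0.0008,0],
    [41.5,0,0,0.0008,0],
    [41.5,0,0,0.0008,0],
    [42,0,0,0.0008,0],
    [42,0,0,0.0008,0],
  ],
)

```text
time_s: 16.2
ee_pos: [560.2, -140.3, 11.5]
tool_rot: [-0.391, 3.115, -0.002]
contact_force: [-3.2, 1.1, 7.1]
finger_gap: 39.8
```

```bash
python3 -c "
from h import *
where();s=snap('wrist');tilt(s,(290,356,215,290));where()"
```

```text
tray frame 5.78 -0.59 z 11.54 F ex,ey,z -2.82 1.86 7.12 gap 39.8 t 16.2 M [0.31 0.43 0.01]
top plane dz/dx -0.001 tilt deg -0.06 dz/dy 0.001 z0 -54.3 n 4923 0.62
tray frame 5.77 -0.62 z 11.57 F ex,ey,z -4.0 1.6 7.53 gap 40.1 t 16.25 M [0.34 0.36 0.01]
```

Call:
step_arm(
  steps=[
    [42.4,0,0,0.0008,0],
    [42.4,0,0,0.0008,0],
    [42.6,0,0,0.0008,0],
    [42.6,0,0,0.0008,0],
    [42.8,0,0,0.0008,0],
    [42.8,0,0,0.0008,0],
    [42.9,0,0,0.0008,0],
    [42.9,0,0,0.0008,0],
    [43,0,0,0.0008,0],
    [43,0,0,0.0008,0],
  ],
)

```text
time_s: 17.25
ee_pos: [560.5, -140.2, 10.7]
tool_rot: [-0.391, 3.114, -0.002]
contact_force: [-0.6, 0.1, -1.2]
finger_gap: 39.8
```

```bash
python3 -c "
from h import *
where();s=snap('wrist');tilt(s,(290,356,215,290));where()"
```

```text
tray frame 6.09 -0.55 z 10.69 F ex,ey,z -0.58 0.29 -1.16 gap 39.8 t 17.25 M [ 0.11  0.   -0.01]
top plane dz/dx 0.161 tilt deg 9.15 dz/dy 0.002 z0 -50.9 n 4916 0.64
tray frame 6.08 -0.57 z 10.72 F ex,ey,z 0.19 0.12 -0.52 gap 40.4 t 17.3 M [ 0.03 -0.    0.07]
```

Call:
step_arm(
  steps=[
    [42,0,0,0,0],
    [41,0,0,0,0],
    [38,0,0,0,0],
    [30,0,0,0,0],
    [0,0,0,0,0],
    [0,0,0,0,0],
    [0,0,0,0,0],
    [0,0,0,-0.001,0],
    [0,0,0,-0.001,0],
    [0,0,0,-0.001,0],
  ],
)

```text
time_s: 18.3
ee_pos: [560.4, -140.2, 11.6]
tool_rot: [-0.391, 3.114, -0.002]
contact_force: [-0.2, -0.2, -1.2]
finger_gap: 39.6
```

```bash
python3 -c "
from h import *
import pickle
where();s=snap('wrist');pickle.dump(s,open('w11.pkl','wb'));c=tilt(s,(290,356,215,290));where()
P=batt(s,(318,319,150,260))
print([(v,P[v-150,0,0].round(1),P[v-150,0,2].round(1)) for v in range(150,260,3)])
im=s['img'][120:260,230:410,::-1].astype(float)
im=np.clip(255*(im/255)**0.5,0,255).astype(np.uint8)
cv2.imwrite('pics/w11.png',cv2.resize(im,None,fx=4,fy=4,interpolation=cv2.INTER_CUBIC))"
```

```text
tray frame 6.05 -0.53 z 11.65 F ex,ey,z -0.25 -0.12 -1.24 gap 39.6 t 18.3 M [ 0.09  0.05 -0.03]
top plane dz/dx 0.1613 tilt deg 9.16 dz/dy 0.004 z0 -50.8 n 4928 0.65
tray frame 6.04 -0.53 z 11.65 F ex,ey,z 0.92 0.09 -1.42 gap 40.2 t 18.35 M [ 0.04  0.02 -0.01]
[(150, np.float64(57.5), np.float64(-15.5)), (153, np.float64(55.9), np.float64(-15.6)), (156, np.float64(53.9), np.float64(-14.0)), (159, np.float64(52.3), np.float64(-14.5)), (162, np.float64(50.7), np.float64(-15.1)), (165, np.float64(48.6), np.float64(-13.5)), (168, np.float64(44.9), np.float64(-3.7)), (171, np.float64(42.8), np.float64(-2.6)), (174, np.float64(42.3), np.float64(-8.7)), (177, np.float64(40.7), np.float64(-9.8)), (180, np.float64(38.6), np.float64(-8.4)), (183, np.float64(37.1), np.float64(-9.8)), (186, np.float64(37.0), np.float64(-16.7)), (189, np.float64(39.3), np.float64(-31.9)), (192, np.float64(41.1), np.float64(-43.9)), (195, np.float64(39.6), np.float64(-44.2)), (198, np.float64(37.8), np.float64(-43.3)), (201, np.float64(36.9), np.float64(-45.4)), (204, np.float64(35.6), np.float64(-46.1)), (207, np.float64(33.9), np.float64(-45.6)), (210, np.float64(32.6), np.float64(-46.3)), (213, np.float64(31.3), np.float64(-47.0)), (216, np.float64(29.7), np.float64(-47.1)), (219, np.float64(28.5), np.float64(-47.8)), (222, np.float64(26.7), np.float64(-47.3)), (225, np.float64(25.0), np.float64(-47.2)), (228, np.float64(23.0), np.float64(-46.2)), (231, np.float64(21.9), np.float64(-47.2)), (234, np.float64(20.4), np.float64(-47.6)), (237, np.float64(18.4), np.float64(-46.8)), (240, np.float64(17.2), np.float64(-47.6)), (243, np.float64(15.8), np.float64(-48.2)), (246, np.float64(13.7), np.float64(-47.3)), (249, np.float64(12.4), np.float64(-47.9)), (252, np.float64(11.1), np.float64(-48.8)), (255, np.float64(10.2), np.float64(-50.2)), (258, np.float64(8.0), np.float64(-49.2))]
```

View pics/w11.png

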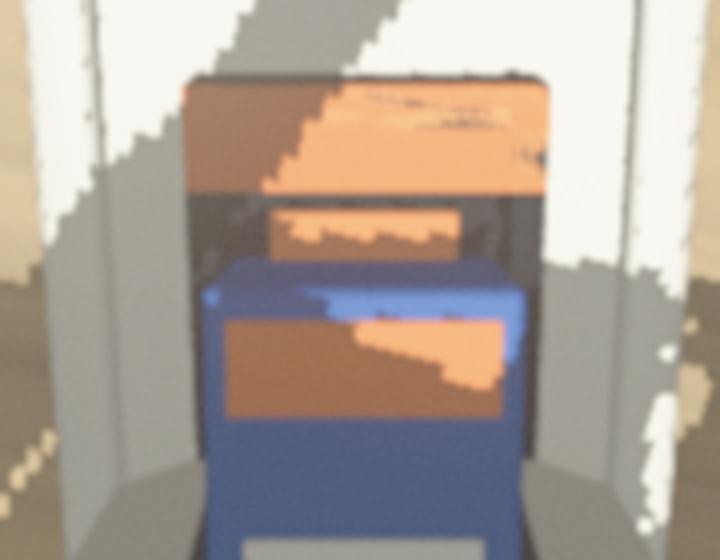

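Call:
step_arm(
  steps=[
    [0,0,0,0.0004,0],
    [0,0,0,0.0007,0],
    [0,0.0015,0,0.0007,0],
    [0,0.003,0,0.0007,0],
    [0,0.0045,0,0.0007,0],
    [0,0.006,0,0.0007,0],
    [0,0.007,0,0.0007,0],
    [0,0.008,0,0.0007,0],
    [0,0.009,0,0.0007,0],
    [0,0.009,0,0.0007,0],
  ],
)

```text
time_s: 19.35
ee_pos: [551.5, -142.4, 10.9]
tool_rot: [-0.391, 3.115, -0.001]
contact_force: [-0.2, -0.3, -1.1]
finger_gap: 39.9
```

```bash
python3 -c "
from h import *
import pickle
where();s=snap('wrist');pickle.dump(s,open('w12.pkl','wb'));c=tilt(s,(290,356,215,290));where()
P=batt(s,(318,319,150,260))
print([(v,P[v-150,0,0].round(1),P[v-150,0,2].round(1)) for v in range(165,210,3)])
im=s['img'][120:260,230:410,::-1].astype(float)
im=np.clip(255*(im/255)**0.5,0,255).astype(np.uint8)
cv2.imwrite('pics/w12.png',cv2.resize(im,None,fx=4,fy=4,interpolation=cv2.INTER_CUBIC))"
```

```text
tray frame -3.11 -0.51 z 10.92 F ex,ey,z -0.25 -0.24 -1.08 gap 39.9 t 19.35 M [ 0.02  0.01 -0.07]
top plane dz/dx 0.1615 tilt deg 9.17 dz/dy 0.003 z0 -50.8 n 4910 0.65
tray frame -3.01 -0.54 z 10.95 F ex,ey,z 0.15 -0.79 -1.14 gap 39.7 t 19.4 M [ 0.    0.02 -0.03]
[(165, np.float64(49.0), np.float64(-15.3)), (168, np.float64(47.3), np.float64(-15.5)), (171, np.float64(45.6), np.float64(-15.8)), (174, np.float64(43.6), np.float64(-14.6)), (177, np.float64(42.0), np.float64(-15.5)), (180, np.float64(40.2), np.float64(-15.2)), (183, np.float64(38.6), np.float64(-16.0)), (186, np.float64(37.4), np.float64(-18.2)), (189, np.float64(39.8), np.float64(-33.6)), (192, np.float64(40.9), np.float64(-43.4)), (195, np.float64(39.7), np.float64(-44.3)), (198, np.float64(38.3), np.float64(-45.0)), (201, np.float64(36.7), np.float64(-44.6)), (204, np.float64(35.7), np.float64(-46.4)), (207, np.float64(33.9), np.float64(-45.7))]
```

View pics/w12.png

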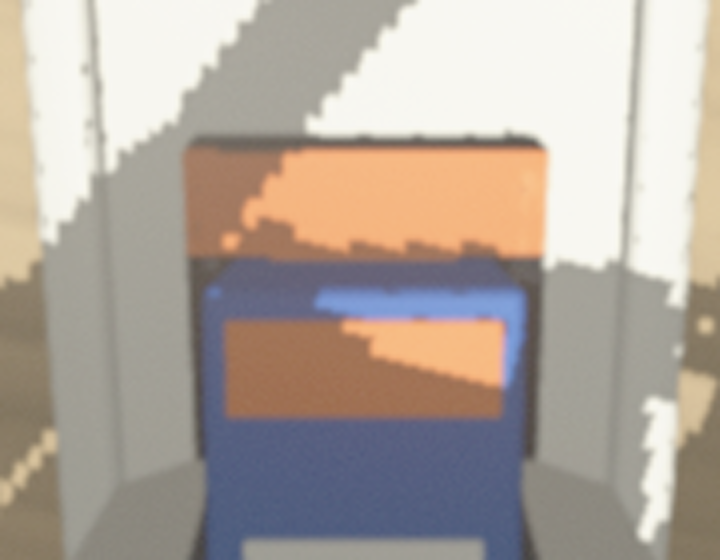

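Call:
step_arm(
  steps=[
    [0,0.0003,0,0.0002,0],
    [0,0.0006,0,0.0003,0],
    [0,0.0009,0,0.0004,0],
    [0,0.0012,0,0.0006,0],
    [0,0.0013,0,0.0007,0],
    [0,0.0013,0,0.0007,0],
    [0,0.0013,0,0.0007,0],
    [0,0.0013,0,0.0007,0],
    [0,0.0013,0,0.0007,0],
    [0,0.0013,0,0.0007,0],
  ],
)

```text
time_s: 20.4
ee_pos: [550.8, -142.8, 10.4]
tool_rot: [-0.391, 3.114, -0.002]
contact_force: [2.3, 0.4, 2.7]
finger_gap: 39.6
```

```bash
python3 -c "
from h import *
where()"
```

```text
tray frame -3.94 -0.7 z 10.44 F ex,ey,z 2.32 -0.14 2.74 gap 39.6 t 20.4 M [ 0.25 -0.36 -0.03]
```

Call:
step_arm(
  steps=[
    [41,0,0,0.0003,0],
    [42,0,0,0.0005,0],
    [42.4,0,0,0.0008,0],
    [42.6,0,0,0.0012,0],
    [42.8,0,0,0.0016,0],
    [42.9,0,0,0.002,0],
    [43,-0.0001,0,0.0025,0],
    [43,-0.0001,0,0.003,0],
    [43,-0.0001,0,0.0035,0],
    [43,-0.0002,0,0.004,0],
  ],
)

```text
time_s: 21.4
ee_pos: [550.5, -142.9, 6.2]
tool_rot: [-0.391, 3.115, -0.002]
contact_force: [-0.1, -0.5, -0.2]
finger_gap: 40.3
```

```bash
python3 -c "
from h import *
where();s=snap('wrist');c=tilt(s,(290,356,215,290));where()"
```

```text
tray frame -4.2 -0.68 z 6.16 F ex,ey,z -0.2 -0.5 -0.22 gap 40.3 t 21.4 M [-0.06  0.04  0.01]
top plane dz/dx -0.0033 tilt deg -0.19 dz/dy 0.001 z0 -48.3 n 4924 0.62
tray frame -4.14 -0.68 z 6.14 F ex,ey,z -0.01 -0.74 0.58 gap 40.1 t 21.45 M [-0.12  0.11 -0.01]
```

Call:
step_arm(
  steps=[
    [44,0,0,0,0],
    [45,0,0,0,0],
    [48,0,0,0,0],
    [55,0,0,0,0],
    [60,0,0,-0.005,0],
    [65,0,0,-0.015,0],
    [65,0,0,-0.03,0],
    [65,0,0,-0.05,0],
    [65,-0.02,0,-0.07,0],
    [65,-0.04,0,-0.08,0],
  ],
)

```text
time_s: 22.45
ee_pos: [590.5, -133.4, 89.5]
tool_rot: [-0.389, 3.111, -0.005]
contact_force: [-0.3, 0.1, -0.1]
finger_gap: 60.4
```

```bash
python3 -c "
from h import *
import pickle
for i in range(3): snap('top')
where();s=snap('wrist');pickle.dump(s,open('w13.pkl','wb'));save(s,'w13.png',(220,60,420,240),4)
s=snap('top');pickle.dump(s,open('t13.pkl','wb'));save(s,'t13.png',(340,135,440,250),5)
"
```

```text
tray frame 36.94 -0.98 z 87.75 F ex,ey,z -0.58 -0.01 -0.83 gap 60.4 t 22.6 M [ 0.03 -0.01  0.02]
```

View pics/w13.png

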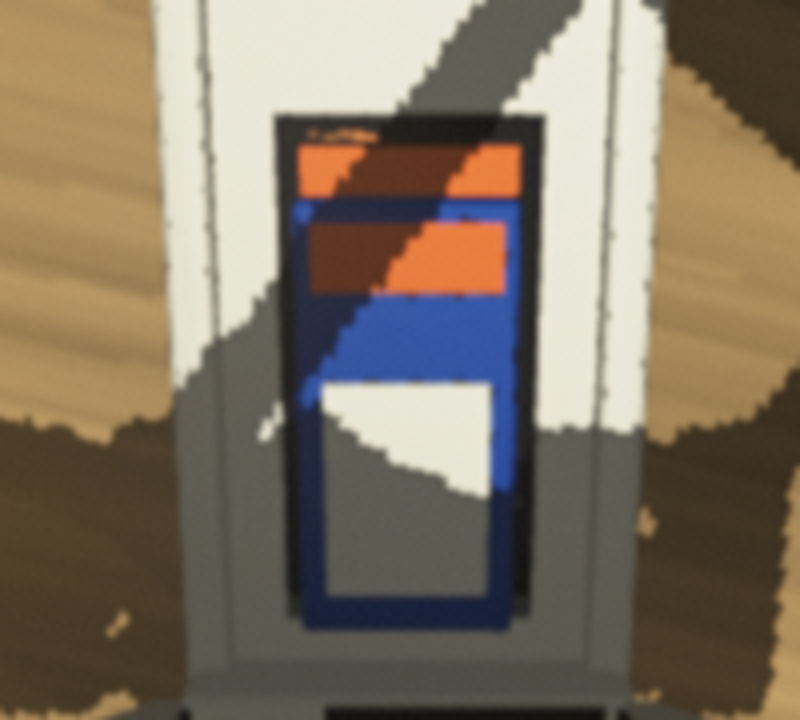

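Battery appears seated in line in the tray, tongue under the lip. I'll verify height, tilt and position from depth.

```bash
python3 - <<'E'
from h import *
import pickle
s=pickle.load(open("w13.pkl","rb"))
T=T_of(s)
vv,uu=np.mgrid[112:208,297:345]; r=s["range_z"][112:208,297:345]
P=np.stack([(uu-s["cx"])/s["fx"]*r,(vv-s["cy"])/s["fy"]*r,r,np.ones_like(r)],-1)@T.T
P=P[...,:3].reshape(-1,3); m=abs(P[:,2]-np.median(P[:,2]))<3
xy=P[:,:2]-TC; x=xy@EX;y=xy@EY
c=np.linalg.lstsq(np.c_[x,y,np.ones_like(x)][m],P[m,2],rcond=None)[0];print("slopes,z",c,m.mean())
f=lambda u,v,z:pt(s,220+(u+.5)/4-.5,60+(v+.5)/4-.5,z)
C=np.array([f(293,200,54),f(522,200,54),f(512,629,54),f(302,629,54)])
for p in C: d=p[:2]-TC; print((d@EX).round(1),(d@EY).round(1))
d=C.mean(0)[:2]-TC; print("centre tray",d@EX,d@EY)
q=C[2:].sum(0)-C[:2].sum(0);print("ang",np.degrees(np.arctan2(q[1],q[0])))
for n,p in dict(lipL=f(297,198,26),lipR=f(522,198,26),trayL=f(280,150,26),trayR=f(540,150,26),deck=f(400,30,10)).items(): d=p[:2]-TC; print(n,(d@EX).round(1),(d@EY).round(1))
for uv in [(325,66),(325,102),(325,20+60),(260,80)]: print(uv,pt(s,*uv).round(1))
E
```

```text
slopes,z [2.63197696e-03 5.14417728e-04 5.45352601e+01] 0.9969618055555556
-41.2 -20.2
-41.3 19.3
37.5 19.7
37.6 -20.3
centre tray -1.8306761423392448 -0.3712961081632558
ang 14.40053255790782
lipL -40.8 -21.8
lipR -40.9 21.7
trayL -49.7 -24.9
trayR -49.8 24.9
deck -72.5 -2.0
(325, 66) [ 482.8 -157.1   10.4]
(325, 102) [ 509.1 -150.4   27.9]
(325, 80) [ 492.9 -154.5   10.7]
(260, 80) [ 505.9 -203.8   16.3]
```

View pics/t13.png

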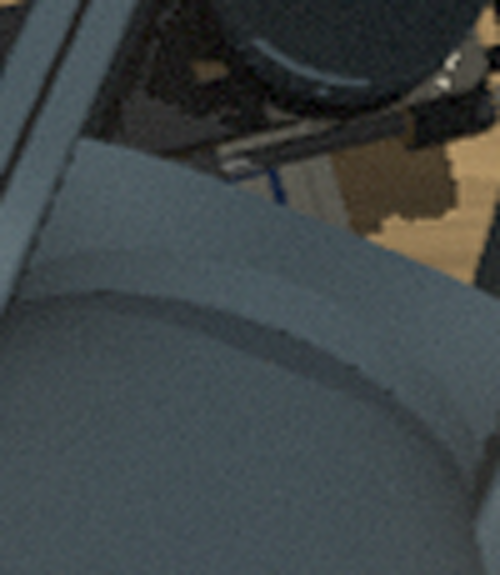

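```bash
python3 -c "
from h import *
where();print(np.abs(state()['qvel']).max());print(order.job_done())"
```

```text
tray frame 34.73 -0.12 z 85.91 F ex,ey,z 0.37 0.62 -0.1 gap 60.7 t 22.7 M [ 0.06  0.02 -0.05]
0.01846448928222145
the job is handed in; nothing more can be done
None
```

The battery is on charge in the smaller charger. It lies flat in the tray with its tongue under the lip, the gripper is clear, and I handed the job in at 22.7 s.

**How it went:**
- **First grasp missed:** the real fingertips sit about 29 mm above the reported TCP, contrary to the description. I measured this with the wrist camera and corrected for it.
- **Tilting:** this interface cannot tilt the tool. I lowered the battery with its tail on the tray's tail wall and eased the grip until the nose sank about 9° (0.16 rad) to the floor.
- **Hooking and seating:** I regripped the battery, slid the tongue under the lip by about 10 mm, then eased the grip again while lowering, so the tail rocked down.
- **Force:** the highest force I read while the battery touched the charger was about 12 N. Forces were only read at the end of each call and with the pictures, so brief higher peaks between those readings would not show.

**Last checks (wrist camera):**

| Check | Measured | Limit or expected |
|---|---|---|
| Top of battery | 54.5 mm (deck also reads 0.5 mm high) | 54 mm when seated |
| Flatness | about 0.003 rad | 0.03 rad |
| In line with the charger | about 0.1–0.4° (0.002–0.007 rad) | 0.08 rad |
| Battery centre from the central seat point | about 3.5–5 mm along x (tray stood about 5 mm off-centre) | 13.5 mm |

- **Disagreement:** the camera puts the battery about 1.8 mm nearer the lip than the tray's centre, though the fit allows only 1 mm. That is within the roughly 2 mm calibration error.
- **Not checked:** the last top-camera picture was blocked by the arm, so it confirmed nothing. I also did not re-measure the label roll, bottle and scanner, but the arm never went near them at low height.

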